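# Find the tight spot of a wheel and hold it at the guide

## Robot

A 6-joint arm with a two-finger parallel gripper is mounted at the origin on the work surface; the furniture and walls round the work are solid. World frame = base frame: x ahead of the robot, y to its left, z up, the work surface at z = 0. Lengths are in m, angles in rad, forces in N, time in s.
With the tool pointing down it reaches from about 0.3 to 0.875 m from the base axis. Payload 4.2 kg.
Tool frame: the origin (TCP) lies on the centre line of the jaws, within the pads' length; the fingertips stand 25 mm ahead of it and the grasp point (between the pads) lies 6 mm ahead of it (ctrl.tip_extent is the distance from the TCP to the fingertips, in m); z points along the fingers, y is the direction in which the jaws open and shut (so a half turn about z gives the same grasp; the last joint's range is limited). The gripper opens to 85 mm and grips with 20 to 120 N. Pads are 22 mm wide; open, the fingers measure 114 mm over their backs; the gripper's body (76 mm by 85 mm) begins 54 mm behind the grasp point. The pads swing forward as they close: fully open they stand 13 mm farther back than shut.
Start: joints at [1.221, 0.32, 1.565, -0, 1.257, -0.02], TCP at [0.186, 0.544, 0.256] pointing down, gripper open.
Joint ranges: [-3.11, 3.11], [-0.84, 2.01], [0.21, 2.61], [-1.34, 4.49], [0.05, 2.63], [-2.56, 2.56]. Speed limits (rad/s): [2.57, 2.57, 3.14, 3.14, 3.14, 3.14].

## Interface

Orientations are given as a unit quaternion [w, x, y, z].
In Python, from cell import get_state, imaging, ctrl gives the robot as it stands. The module is installed in compiled form; this text tells all that it offers.
- The arm moves only by the shell command python3 -m creep 'ROWS' [OPENING] [FORCE]. ROWS is JSON, a list of rows, each an object of numbers: "tx", "ty", "tz": the shift along the world's x, y, z in mm; "yaw": the turn about the world's z in degrees. In form: [{"tx": .., "ty": .., "tz": .., "yaw": ..}, ...]. A call has exactly 5 rows; each row shifts and turns the commanded pose from where the row before left it; what a row does not reach is not made up. A row lasts 1/12 s, in which the tool goes at most 41.7 mm and 7.16 degrees, less where a joint would pass 70% of its speed; a pose out of reach is approached as far as the arm can. A call is refused whole if a number of a shift passes 41.7 or a number of a turn 7.16, either way. A call with a gripper value outside its range is refused whole. OPENING is the finger opening in mm, from 0 to 85.4, set as the call begins (- or left out, the last holds). The fingers move at their own pace and stop on an object; FORCE is the grip in N (left out, the last holds). Time passes only in rows, so rows that do not move let the fingers close, or fill a call up. It gives the time, the measured TCP pose, the force and the opening at its end, in the units of the state.
- get_state(): the state, without advancing time (a new reading comes with each control period).
- imaging.read_camera(name): name is "side" or "top" or "wrist"; returns the picture (384x512x3 uint8, blue, green, red); there is no depth.
- imaging.get_calibration(name): a dict with "fovy" (degrees; the focal length in pixels is half the picture's height over the tangent of half this angle, whatever the lens; pixels are square), "cx", "cy" (the principal point, pixels), "k1" (the pictures are not rectified: a ray, as slopes to the right and down, at radius r is drawn at 1 + k1 r^2 times it, then the intrinsics apply), "R" (3x3) and "t" (3): a world point X has camera coordinates R X + t; the wrist camera has in their place "tool_from_camera" (4x4, takes a point from camera to tool coordinates, whose origin is the TCP and whose axes are the flange's). Camera axes: x right, y down, z forward; pixel columns grow to the right and rows downward; lengths in m; the calibration is good to about 2 mm. A picture is of the moment at which its call begins: read the wrist's pose just before it. get_calibration takes no time and is no camera call.
- ctrl.close_job(): hands the job in, once; it reports no verdict.
Trained networks look in the newest picture that a camera, given by its name, has taken for a name from the list of things; names that differ only in an ending like _2 or _b are one class to them, and where a whole thing is asked for, a point or a joint stands for the part that bears it (a point fixed in the world has none). Each returns a list of dicts, best first, with "p" (0 to 1); they miss things now and then, are a little off and sometimes report something else, mostly with a low value. They report only what shows in the picture. A call takes as long as a camera call.
- imaging.trace(name, camera): "pixels" (384x512 bool, what is visible of it).
- imaging.spot_point(name, camera): "centre" ([x, y, z] in m, in world coordinates, good to about 4 mm: a listed point, or the origin of a listed thing).
The state is a dict: "clock": time; "q": joint angles; "joint_velocities": joint speeds; "joint_efforts": joint torques, N m; "tool_pos": TCP position; "tool_rot": TCP orientation; "contact_force": force on the tool from outside, world axes, zero at the start; "moment": the same for the moment, N m; "opening": finger opening in m.
Only numpy, scipy, OpenCV 4.12 (cv2) and the standard library are available. Lean on these libraries where they do the work, as an engineer would, in place of code of your own. Each camera call takes 0.05 s, during which the arm holds its last target. There are 200 camera calls.

## Task

Crank the grey wheel slowly all the way round by its red upright handle and feel where it rubs hardest on the felt pad of the blue guide block (it also brushes lightly in another place). Bring the wheel back so that its tightest point stands at the pad, then slide the yellow-tabbed brake in until its shoe bears snugly on the rim, not hard, and let go so that everything stays put.

Things in the scene. Friction and masses are not known exactly. Their poses are not given: they have to be found in the camera images.
- stand: grey round foot (168 mm across, 12 mm thick) of the wheel stand, fixed to the table; origin on the wheel's axis at the table top. In its frame the guide block is at +x (felt face 71.5 mm from the axis) and the brake track leads out along +y
- guide: blue guide block, 52 mm high, with a grey felt pad facing the wheel's rim; fixed to the stand, same origin and axes. A hidden high spot on the wheel rubs hard on this pad over about 30 degrees either way of its tightest point: the pad then bears with 5.6 N and the drag at the crank while turning is about 9 N (else about 1 N). A second, fainter spot elsewhere gives half that drag
- wheel (a joint): angle of the grey wheel (140 mm across, rim 28 to 48 mm above the table) on its vertical axis, rad; grows counter-clockwise from above, turns without end; at 0 the crank lies along the stand's +x. Where the high spot sits differs each time and cannot be seen. Drag falls off evenly to both sides of it; friction holds the wheel wherever it is left
- wheel_centre (a point): point on the wheel's axis, 48 mm above the table
- crank_grip (a point): centre of the red upright crank handle, 45 mm from the wheel's axis, 18 mm thick, from 54 to 96 mm above the table (this point at 76 mm); the handle spins freely on its pin, so the hand need not turn while cranking. The drag is felt fully while the handle moves; when the hand stops, only part of it stays locked in by friction, in either sense, still in proportion to the rubbing
- brake (a joint): how far the brake slider is pushed in towards the wheel's axis (stand's -y), m, 0 to 0.026; the rubber-faced shoe meets the rim at about 0.017 and presses about 5 N per further mm. The slider drags with 6 N and stays where it is left; if pressed harder than 6 N it springs back to 6 N when released
- brake_grip (a point): middle of the upper part of the brake's upright yellow tab: 14 mm thick along the slide (stand's y), 22 mm wide (stand's x), top 80 mm above the table, this point at 66 mm, free for 30 mm below its top; when the shoe meets the rim it is about 101 mm from the wheel's axis
- glue_stick: upright glue stick with green cap, 30 mm across, 94 mm high, a bystander; origin under its centre
- insert_jar: screw jar with black lid, 47 mm across, 53 mm high, a bystander; origin under its centre
- bolt_m8: steel bolt lying on the table, 50 mm long, a bystander; origin under its centre

How it is judged:
On the way, in this order (a step that is already met when the one before it is completed fails the run):
1. the wheel's tightest point is at the felt pad (the pad bears on it with more than 4.6 N) (contact force between guide and wheel above 4.6 N), for 0.2 s.
2. the brake bears on the rim while the tightest point is at the pad (contact force between guide and wheel above 4.6 N and contact force between brake and wheel above 2.5 N), for 0.2 s.
At the end, for the whole second after the job is handed in: The wheel rests with its tightest point at the felt pad (pad force above 4.6 N of its 5.6 N peak, which is within about 13 degrees of the tightest point), and the brake shoe bears on the rim with more than 2.5 N (all of step 2 and velocity of joint wheel between -0.05 and 0.05 rad/s); the robot touches nothing.
It fails at once if the brake is pressed on the rim with more than 15 N (contact force between brake and wheel above 15 N).
It fails at once if the wheel is spun fast (over 6 rad/s) (velocity of joint wheel above 6 rad/s or velocity of joint wheel below -6 rad/s).
It fails at once if a bystander (glue stick, jar, bolt) is moved by more than 30 mm (distance of any of glue_stick, insert_jar, bolt_m8 from where it was at the start of the episode above 0.03 m).
It also fails if it takes over 72 s, if anything falls off the work surface, if the arm or the gripper's body presses on something with over 40 N, if the wrist force passes 120 N, or if a joint passes its speed limit or range.

## Working session

There is one attempt and no reset: what is moved stays moved. The work goes in short steps, Python scripts to look and compute and a shell command to move; the robot and the scene stay as the last step left them, time stands still between calls to the robot, and variables do not carry over. Pictures are saved under pics/ and viewed, about 8 in all and at most 12, crops included, and the job is handed in when it is done.

```bash
mkdir -p pics; python3 - <<'E'
from cell import get_state, imaging, ctrl
import cv2,numpy as np
s=get_state();print(s['clock'],s['tool_pos'],s['tool_rot'],s['contact_force'],s['opening'],ctrl.tip_extent)
ims=[]
for c in('top','side'):
    im=imaging.read_camera(c);ims.append(im)
    for n in('stand','wheel_centre','crank_grip','brake_grip','guide','glue_stick','insert_jar','bolt_m8'):
        print(c,n,[(np.round(d['centre'],4).tolist(),round(d['p'],2)) for d in imaging.spot_point(n,c)[:2]])
cv2.imwrite('pics/a.png',cv2.resize(np.vstack(ims),None,fx=.78,fy=.78))
print(get_state()['clock'])
E
```

```text
0.0 [0.18608758 0.54359842 0.25547768] [-1.43569649e-04  1.64140026e-01  9.86436652e-01 -8.73358221e-04] [-0.05411784  0.12079914 -0.16848895] 0.0854303651042602 0.025
top stand [([0.5145, 0.0113, 0.0018], 0.78)]
top wheel_centre []
top crank_grip [([0.5494, 0.0385, 0.0784], 0.65)]
top brake_grip [([0.4453, 0.1016, 0.0645], 0.68)]
top guide []
top glue_stick [([0.4819, -0.243, -0.0033], 0.71), ([0.4707, 0.2489, -0.0008], 0.6)]
top insert_jar [([0.4084, 0.242, 0.0007], 0.77)]
top bolt_m8 [([0.4472, 0.1043, 0.0631], 0.47), ([0.4828, -0.2423, -0.0041], 0.46)]
side stand [([0.5103, 0.0119, -0.0049], 0.8)]
side wheel_centre [([0.5142, 0.0111, 0.0514], 0.8)]
side crank_grip [([0.5455, 0.0419, 0.0751], 0.8)]
side brake_grip [([0.4386, 0.1023, 0.0669], 0.53)]
side guide []
side glue_stick [([0.4743, 0.2564, -0.0006], 0.62)]
side insert_jar [([0.4077, 0.24, -0.0033], 0.55), ([0.5125, 0.0102, -0.0037], 0.55)]
side bolt_m8 [([0.4817, -0.2418, -0.0037], 0.43)]
0.9
```

View pics/a.png

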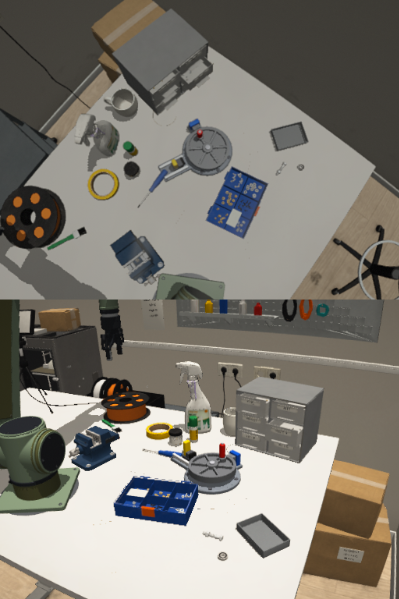

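```bash

python3 -m creep '[{"tx":5,"ty":-40,"tz":5,"yaw":7},{"tx":5,"ty":-40,"tz":5,"yaw":7},{"tx":5,"ty":-40,"tz":5,"yaw":7},{"tx":5,"ty":-40,"tz":5,"yaw":7},{"tx":5,"ty":-40,"tz":5,"yaw":7}]' 60 40
python3 -m creep '[{"tx":20,"ty":-35,"tz":0,"yaw":7},{"tx":20,"ty":-35,"tz":0,"yaw":7},{"tx":20,"ty":-35,"tz":0,"yaw":7},{"tx":20,"ty":-35,"tz":0,"yaw":1.2},{"tx":20,"ty":-35,"tz":0,"yaw":0}]'
python3 -m creep '[{"tx":36,"ty":-20,"tz":0,"yaw":0},{"tx":36,"ty":-20,"tz":0,"yaw":0},{"tx":36,"ty":-20,"tz":0,"yaw":0},{"tx":36,"ty":-20,"tz":0,"yaw":0},{"tx":36,"ty":-20,"tz":0,"yaw":0}]'
python3 -m creep '[{"tx":0,"ty":-20,"tz":0,"yaw":0},{"tx":0,"ty":0,"tz":0,"yaw":0},{"tx":0,"ty":0,"tz":0,"yaw":0},{"tx":0,"ty":0,"tz":0,"yaw":0},{"tx":0,"ty":0,"tz":0,"yaw":0}]'
cat > look.py <<'E'
from cell import get_state, imaging
import cv2,numpy as np,sys
s=get_state();print(s['clock'],s['tool_pos'],s['tool_rot'],s['contact_force'])
im=imaging.read_camera('wrist')
for n in ('stand','wheel_centre','crank_grip','brake_grip','guide'):
    print(n,[(np.round(d['centre'],4).tolist(),round(d['p'],2)) for d in imaging.spot_point(n,'wrist')[:2]])
cv2.imwrite(f'pics/{sys.argv[1]}.png',im)
E
python3 look.py b
```

```text
clock: 1.32
tool_pos: [0.211, 0.3422, 0.2814]
tool_rot: [0.0, -0.144, 0.99, -0.0]
contact_force: [1.9, 0.1, 1.0]
opening: 0.06
clock: 1.73
tool_pos: [0.3022, 0.1859, 0.2818]
tool_rot: [0.001, -0.299, 0.954, 0.0]
contact_force: [0.7, 0.4, 0.9]
opening: 0.0595
clock: 2.15
tool_pos: [0.4834, 0.0857, 0.2816]
tool_rot: [0.0, -0.298, 0.955, 0.0]
contact_force: [-0.0, 1.0, 0.1]
opening: 0.0601
clock: 2.57
tool_pos: [0.4812, 0.0682, 0.2817]
tool_rot: [0.0, -0.299, 0.954, 0.0]
contact_force: [0.2, 0.3, -0.3]
opening: 0.0599
2.5667 [0.48118785 0.06821955 0.28170582] [ 2.20103196e-04 -2.98674075e-01  9.54355120e-01  2.30410760e-04] [ 0.1561933   0.29898067 -0.28084659]
stand [([0.5132, 0.0107, 0.0023], 0.85)]
wheel_centre [([0.5117, 0.0019, 0.0484], 0.74)]
crank_grip [([0.5456, 0.0361, 0.0768], 0.85)]
brake_grip [([0.4438, 0.1027, 0.0652], 0.94)]
guide []
```

View pics/b.png

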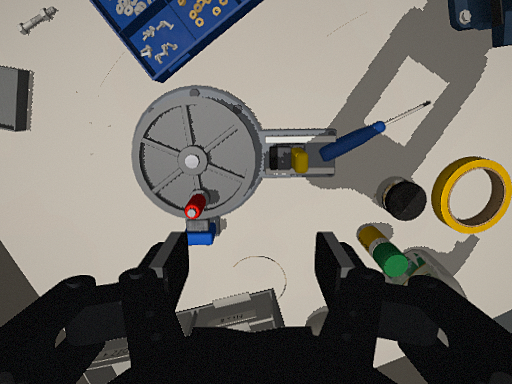

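```bash
cat > px.py <<'E'
from cell import get_state, imaging
import numpy as np
from scipy.spatial.transform import Rotation as Ro
def ray(uv,z,s):
    c=imaging.get_calibration('wrist');f=192/np.tan(np.radians(c['fovy'])/2)
    d=(np.array(uv)-[c['cx'],c['cy']])/f
    p=d.copy()
    for _ in range(20): p=d/(1+c['k1']*(p@p))
    w,x,y,zz=s['tool_rot'];R=Ro.from_quat([x,y,zz,w]).as_matrix()
    T=np.array(c['tool_from_camera']);o=R@T[:3,3]+s['tool_pos'];v=R@T[:3,:3]@[*p,1]
    return o+v*(z-o[2])/v[2]
E
python3 - <<'E'
import cv2,numpy as np
from px import *
s=get_state()
for n,uv,z in(('hub',(192,161),.052),('handle top',(192,213),.096),('tab top',(303,159),.08),('rim top',(199,88),.048),('rim bot',(199,216),.048),('rimL',(135,152),.048),('rimR',(264,152),.048)): print(n,ray(uv,z,s).round(4))
im=cv2.imread('pics/b.png');cv2.imwrite('pics/c.png',cv2.resize(im[70:250,120:340],None,fx=3.4,fy=3.3,interpolation=cv2.INTER_CUBIC))
E
```

```text
hub [0.5116 0.0099 0.052 ]
handle top [0.546  0.0407 0.096 ]
tab top [0.4388 0.1033 0.08  ]
rim top [ 0.4419 -0.0263  0.048 ]
rim bot [0.5632 0.0509 0.048 ]
rimL [ 0.5404 -0.0489  0.048 ]
rimR [0.4585 0.0701 0.048 ]
```

View pics/c.png

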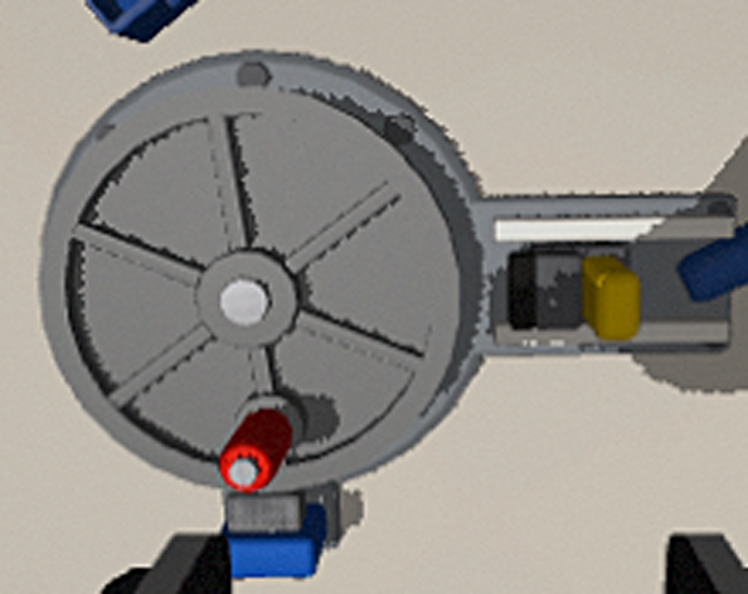

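```bash

python3 -m creep '[{"tx":13,"ty":-5.6,"tz":-15,"yaw":1},{"tx":13,"ty":-5.6,"tz":-15,"yaw":1},{"tx":13,"ty":-5.6,"tz":-15,"yaw":1},{"tx":13,"ty":-5.6,"tz":-15,"yaw":0},{"tx":12,"ty":-5.6,"tz":-15,"yaw":0}]' 50 40
python3 -m creep '[{"tx":0,"ty":0,"tz":-20,"yaw":0},{"tx":0,"ty":0,"tz":0,"yaw":0},{"tx":0,"ty":0,"tz":0,"yaw":0},{"tx":0,"ty":0,"tz":0,"yaw":0},{"tx":0,"ty":0,"tz":0,"yaw":0}]'
python3 look.py d
```

```text
clock: 3.28
tool_pos: [0.5465, 0.0393, 0.2058]
tool_rot: [0.0, -0.323, 0.946, -0.0]
contact_force: [0.9, 0.6, 0.1]
opening: 0.0499
clock: 3.7
tool_pos: [0.5463, 0.0396, 0.1879]
tool_rot: [0.001, -0.323, 0.946, -0.0]
contact_force: [0.2, -0.4, 0.7]
opening: 0.0499
3.7 [0.54632032 0.03961405 0.1878691 ] [ 1.18471968e-03 -3.23175732e-01  9.46338187e-01 -2.80661007e-04] [ 0.19733152 -0.39153152  0.74744233]
stand [([0.5112, 0.0099, 0.0012], 0.68)]
wheel_centre []
crank_grip [([0.5467, 0.0374, 0.0758], 0.58)]
brake_grip [([0.4416, 0.1029, 0.066], 0.63)]
guide [([0.5495, 0.0373, 0.0753], 0.31)]
```

View pics/d.png

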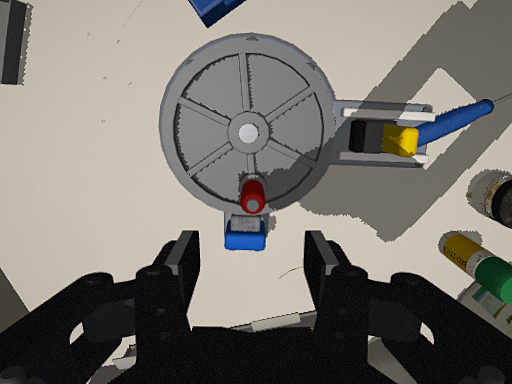

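```bash
python3 - <<'E'
from px import *
s=get_state()
for n,uv,z in(('hub',(249,133),.053),('handle top',(252.5,206),.096),('tab top',(406,141),.08)): print(n,ray(uv,z,s).round(4))
E
python3 -m creep '[{"tx":0,"ty":0,"tz":-24,"yaw":0},{"tx":0,"ty":0,"tz":-24,"yaw":0},{"tx":0,"ty":0,"tz":-24,"yaw":0},{"tx":0,"ty":0,"tz":-24,"yaw":0},{"tx":0,"ty":0,"tz":-4,"yaw":0}]' 45 30
python3 -m creep '[{"tx":0,"ty":0,"tz":0,"yaw":0},{"tx":0,"ty":0,"tz":0,"yaw":0},{"tx":0,"ty":0,"tz":0,"yaw":0},{"tx":0,"ty":0,"tz":0,"yaw":0},{"tx":0,"ty":0,"tz":0,"yaw":0}]' 0 30
python3 -m creep '[{"tx":0,"ty":0,"tz":0,"yaw":0},{"tx":0,"ty":0,"tz":0,"yaw":0},{"tx":0,"ty":0,"tz":0,"yaw":0},{"tx":0,"ty":0,"tz":0,"yaw":0},{"tx":0,"ty":0,"tz":0,"yaw":0}]'
```

```text
hub [0.51   0.0105 0.053 ]
handle top [0.545  0.0409 0.096 ]
tab top [0.4432 0.1014 0.08  ]
clock: 4.42
tool_pos: [0.5433, 0.0392, 0.083]
tool_rot: [-0.004, -0.323, 0.946, 0.001]
contact_force: [-0.8, 0.4, -0.4]
opening: 0.0452
clock: 4.83
tool_pos: [0.5468, 0.0394, 0.0877]
tool_rot: [0.001, -0.323, 0.946, -0.0]
contact_force: [0.5, -0.4, 0.9]
opening: 0.0169
clock: 5.25
tool_pos: [0.5468, 0.0393, 0.0876]
tool_rot: [0.001, -0.323, 0.946, -0.0]
contact_force: [0.3, -0.4, 6.3]
opening: 0.0172
```

```bash

python3 -m creep '[{"tx":-1.75,"ty":1.57},{"tx":-1.75,"ty":1.57},{"tx":-1.75,"ty":1.57},{"tx":-1.75,"ty":1.57},{"tx":-1.75,"ty":1.57}]'
python3 -m creep '[{"tx":-2.1,"ty":1.07},{"tx":-2.1,"ty":1.07},{"tx":-2.1,"ty":1.07},{"tx":-2.1,"ty":1.07},{"tx":-2.1,"ty":1.07}]'
python3 -m creep '[{"tx":-2.3,"ty":0.49},{"tx":-2.3,"ty":0.49},{"tx":-2.3,"ty":0.49},{"tx":-2.3,"ty":0.49},{"tx":-2.3,"ty":0.49}]'
```

```text
invalid input at $[0]: expected keys tx, ty, tz, yaw
invalid input at $[0]: expected keys tx, ty, tz, yaw
invalid input at $[0]: expected keys tx, ty, tz, yaw
```

```bash

python3 -m creep '[{"tx":-1.75,"ty":1.57,"tz":0,"yaw":0},{"tx":-1.75,"ty":1.57,"tz":0,"yaw":0},{"tx":-1.75,"ty":1.57,"tz":0,"yaw":0},{"tx":-1.75,"ty":1.57,"tz":0,"yaw":0},{"tx":-1.75,"ty":1.57,"tz":0,"yaw":0}]'
python3 -m creep '[{"tx":-2.1,"ty":1.07,"tz":0,"yaw":0},{"tx":-2.1,"ty":1.07,"tz":0,"yaw":0},{"tx":-2.1,"ty":1.07,"tz":0,"yaw":0},{"tx":-2.1,"ty":1.07,"tz":0,"yaw":0},{"tx":-2.1,"ty":1.07,"tz":0,"yaw":0}]'
python3 -m creep '[{"tx":-2.3,"ty":0.49,"tz":0,"yaw":0},{"tx":-2.3,"ty":0.49,"tz":0,"yaw":0},{"tx":-2.3,"ty":0.49,"tz":0,"yaw":0},{"tx":-2.3,"ty":0.49,"tz":0,"yaw":0},{"tx":-2.3,"ty":0.49,"tz":0,"yaw":0}]'
```

```text
clock: 5.67
tool_pos: [0.5385, 0.0469, 0.0876]
tool_rot: [0.002, -0.323, 0.946, -0.001]
contact_force: [1.3, -2.0, 5.3]
opening: 0.0173
clock: 6.08
tool_pos: [0.5283, 0.0523, 0.0876]
tool_rot: [0.002, -0.323, 0.946, -0.001]
contact_force: [2.6, -2.0, 6.1]
opening: 0.017
clock: 6.5
tool_pos: [0.5167, 0.0549, 0.0876]
tool_rot: [0.002, -0.323, 0.946, -0.001]
contact_force: [2.2, -1.9, 6.4]
opening: 0.0172
```

```bash

python3 -m creep '[{"tx":-2.35,"ty":-0.12,"tz":0,"yaw":0},{"tx":-2.35,"ty":-0.12,"tz":0,"yaw":0},{"tx":-2.35,"ty":-0.12,"tz":0,"yaw":0},{"tx":-2.35,"ty":-0.12,"tz":0,"yaw":0},{"tx":-2.35,"ty":-0.12,"tz":0,"yaw":0}]'
python3 -m creep '[{"tx":-2.23,"ty":-0.73,"tz":0,"yaw":0},{"tx":-2.23,"ty":-0.73,"tz":0,"yaw":0},{"tx":-2.23,"ty":-0.73,"tz":0,"yaw":0},{"tx":-2.23,"ty":-0.73,"tz":0,"yaw":0},{"tx":-2.23,"ty":-0.73,"tz":0,"yaw":0}]'
python3 -m creep '[{"tx":-1.97,"ty":-1.28,"tz":0,"yaw":0},{"tx":-1.97,"ty":-1.28,"tz":0,"yaw":0},{"tx":-1.97,"ty":-1.28,"tz":0,"yaw":0},{"tx":-1.97,"ty":-1.28,"tz":0,"yaw":0},{"tx":-1.97,"ty":-1.28,"tz":0,"yaw":0}]'
python3 -m creep '[{"tx":-1.57,"ty":-1.75,"tz":0,"yaw":0},{"tx":-1.57,"ty":-1.75,"tz":0,"yaw":0},{"tx":-1.57,"ty":-1.75,"tz":0,"yaw":0},{"tx":-1.57,"ty":-1.75,"tz":0,"yaw":0},{"tx":-1.57,"ty":-1.75,"tz":0,"yaw":0}]'
python3 -m creep '[{"tx":-1.07,"ty":-2.1,"tz":0,"yaw":0},{"tx":-1.07,"ty":-2.1,"tz":0,"yaw":0},{"tx":-1.07,"ty":-2.1,"tz":0,"yaw":0},{"tx":-1.07,"ty":-2.1,"tz":0,"yaw":0},{"tx":-1.07,"ty":-2.1,"tz":0,"yaw":0}]'
python3 -m creep '[{"tx":-0.49,"ty":-2.3,"tz":0,"yaw":0},{"tx":-0.49,"ty":-2.3,"tz":0,"yaw":0},{"tx":-0.49,"ty":-2.3,"tz":0,"yaw":0},{"tx":-0.49,"ty":-2.3,"tz":0,"yaw":0},{"tx":-0.49,"ty":-2.3,"tz":0,"yaw":0}]'
```

```text
clock: 6.92
tool_pos: [0.5044, 0.0543, 0.0875]
tool_rot: [0.002, -0.323, 0.946, -0.001]
contact_force: [1.5, -1.0, 6.9]
opening: 0.0172
clock: 7.33
tool_pos: [0.4934, 0.0507, 0.0875]
tool_rot: [0.002, -0.323, 0.946, -0.001]
contact_force: [2.1, -1.4, 6.6]
opening: 0.0167
clock: 7.75
tool_pos: [0.4836, 0.0444, 0.0875]
tool_rot: [0.002, -0.323, 0.946, -0.0]
contact_force: [2.2, -0.6, 7.8]
opening: 0.0172
clock: 8.17
tool_pos: [0.4757, 0.0357, 0.0875]
tool_rot: [0.002, -0.323, 0.946, -0.0]
contact_force: [1.2, 0.5, 7.4]
opening: 0.0168
clock: 8.58
tool_pos: [0.4703, 0.0252, 0.0875]
tool_rot: [0.002, -0.323, 0.946, -0.0]
contact_force: [0.8, 0.5, 6.2]
opening: 0.017
clock: 9.0
tool_pos: [0.4678, 0.0139, 0.0875]
tool_rot: [0.002, -0.323, 0.947, 0.0]
contact_force: [1.5, 2.8, 7.7]
opening: 0.0169
```

```bash

python3 -m creep '[{"tx":0.12,"ty":-2.35,"tz":0,"yaw":0},{"tx":0.12,"ty":-2.35,"tz":0,"yaw":0},{"tx":0.12,"ty":-2.35,"tz":0,"yaw":0},{"tx":0.12,"ty":-2.35,"tz":0,"yaw":0},{"tx":0.12,"ty":-2.35,"tz":0,"yaw":0}]'
python3 -m creep '[{"tx":0.73,"ty":-2.23,"tz":0,"yaw":0},{"tx":0.73,"ty":-2.23,"tz":0,"yaw":0},{"tx":0.73,"ty":-2.23,"tz":0,"yaw":0},{"tx":0.73,"ty":-2.23,"tz":0,"yaw":0},{"tx":0.73,"ty":-2.23,"tz":0,"yaw":0}]'
python3 -m creep '[{"tx":1.28,"ty":-1.97,"tz":0,"yaw":0},{"tx":1.28,"ty":-1.97,"tz":0,"yaw":0},{"tx":1.28,"ty":-1.97,"tz":0,"yaw":0},{"tx":1.28,"ty":-1.97,"tz":0,"yaw":0},{"tx":1.28,"ty":-1.97,"tz":0,"yaw":0}]'
python3 -m creep '[{"tx":1.75,"ty":-1.57,"tz":0,"yaw":0},{"tx":1.75,"ty":-1.57,"tz":0,"yaw":0},{"tx":1.75,"ty":-1.57,"tz":0,"yaw":0},{"tx":1.75,"ty":-1.57,"tz":0,"yaw":0},{"tx":1.75,"ty":-1.57,"tz":0,"yaw":0}]'
python3 -m creep '[{"tx":2.1,"ty":-1.07,"tz":0,"yaw":0},{"tx":2.1,"ty":-1.07,"tz":0,"yaw":0},{"tx":2.1,"ty":-1.07,"tz":0,"yaw":0},{"tx":2.1,"ty":-1.07,"tz":0,"yaw":0},{"tx":2.1,"ty":-1.07,"tz":0,"yaw":0}]'
python3 -m creep '[{"tx":2.3,"ty":-0.49,"tz":0,"yaw":0},{"tx":2.3,"ty":-0.49,"tz":0,"yaw":0},{"tx":2.3,"ty":-0.49,"tz":0,"yaw":0},{"tx":2.3,"ty":-0.49,"tz":0,"yaw":0},{"tx":2.3,"ty":-0.49,"tz":0,"yaw":0}]'
```

```text
clock: 9.42
tool_pos: [0.4682, 0.0028, 0.0875]
tool_rot: [0.002, -0.322, 0.947, 0.001]
contact_force: [-0.4, 6.2, 7.5]
opening: 0.0166
clock: 9.83
tool_pos: [0.4713, -0.0081, 0.0875]
tool_rot: [0.001, -0.322, 0.947, 0.001]
contact_force: [-0.7, 6.8, 10.0]
opening: 0.0171
clock: 10.25
tool_pos: [0.4774, -0.0182, 0.0874]
tool_rot: [0.001, -0.323, 0.947, 0.001]
contact_force: [-0.7, 4.5, 10.2]
opening: 0.0172
clock: 10.67
tool_pos: [0.4864, -0.0267, 0.0875]
tool_rot: [0.001, -0.323, 0.946, 0.0]
contact_force: [0.6, 2.1, 9.3]
opening: 0.017
clock: 11.08
tool_pos: [0.4969, -0.0323, 0.0875]
tool_rot: [0.001, -0.323, 0.946, 0.0]
contact_force: [-1.3, 1.6, 9.4]
opening: 0.017
clock: 11.5
tool_pos: [0.5083, -0.0349, 0.0875]
tool_rot: [0.0, -0.323, 0.946, -0.0]
contact_force: [-1.2, 0.7, 9.9]
opening: 0.017
```

```bash

python3 -m creep '[{"tx":2.35,"ty":0.12,"tz":0,"yaw":0},{"tx":2.35,"ty":0.12,"tz":0,"yaw":0},{"tx":2.35,"ty":0.12,"tz":0,"yaw":0},{"tx":2.35,"ty":0.12,"tz":0,"yaw":0},{"tx":2.35,"ty":0.12,"tz":0,"yaw":0}]'
python3 -m creep '[{"tx":2.23,"ty":0.73,"tz":0,"yaw":0},{"tx":2.23,"ty":0.73,"tz":0,"yaw":0},{"tx":2.23,"ty":0.73,"tz":0,"yaw":0},{"tx":2.23,"ty":0.73,"tz":0,"yaw":0},{"tx":2.23,"ty":0.73,"tz":0,"yaw":0}]'
python3 -m creep '[{"tx":1.97,"ty":1.28,"tz":0,"yaw":0},{"tx":1.97,"ty":1.28,"tz":0,"yaw":0},{"tx":1.97,"ty":1.28,"tz":0,"yaw":0},{"tx":1.97,"ty":1.28,"tz":0,"yaw":0},{"tx":1.97,"ty":1.28,"tz":0,"yaw":0}]'
python3 -m creep '[{"tx":1.57,"ty":1.75,"tz":0,"yaw":0},{"tx":1.57,"ty":1.75,"tz":0,"yaw":0},{"tx":1.57,"ty":1.75,"tz":0,"yaw":0},{"tx":1.57,"ty":1.75,"tz":0,"yaw":0},{"tx":1.57,"ty":1.75,"tz":0,"yaw":0}]'
python3 -m creep '[{"tx":1.07,"ty":2.1,"tz":0,"yaw":0},{"tx":1.07,"ty":2.1,"tz":0,"yaw":0},{"tx":1.07,"ty":2.1,"tz":0,"yaw":0},{"tx":1.07,"ty":2.1,"tz":0,"yaw":0},{"tx":1.07,"ty":2.1,"tz":0,"yaw":0}]'
python3 -m creep '[{"tx":0.49,"ty":2.3,"tz":0,"yaw":0},{"tx":0.49,"ty":2.3,"tz":0,"yaw":0},{"tx":0.49,"ty":2.3,"tz":0,"yaw":0},{"tx":0.49,"ty":2.3,"tz":0,"yaw":0},{"tx":0.49,"ty":2.3,"tz":0,"yaw":0}]'
python3 -m creep '[{"tx":-0.12,"ty":2.35,"tz":0,"yaw":0},{"tx":-0.12,"ty":2.35,"tz":0,"yaw":0},{"tx":-0.12,"ty":2.35,"tz":0,"yaw":0},{"tx":-0.12,"ty":2.35,"tz":0,"yaw":0},{"tx":-0.12,"ty":2.35,"tz":0,"yaw":0}]'
python3 -m creep '[{"tx":-0.73,"ty":2.23,"tz":0,"yaw":0},{"tx":-0.73,"ty":2.23,"tz":0,"yaw":0},{"tx":-0.73,"ty":2.23,"tz":0,"yaw":0},{"tx":-0.73,"ty":2.23,"tz":0,"yaw":0},{"tx":-0.73,"ty":2.23,"tz":0,"yaw":0}]'
python3 -m creep '[{"tx":-1.28,"ty":1.97,"tz":0,"yaw":0},{"tx":-1.28,"ty":1.97,"tz":0,"yaw":0},{"tx":-1.28,"ty":1.97,"tz":0,"yaw":0},{"tx":-1.28,"ty":1.97,"tz":0,"yaw":0},{"tx":-1.28,"ty":1.97,"tz":0,"yaw":0}]'
```

```text
clock: 11.92
tool_pos: [0.5202, -0.0345, 0.0875]
tool_rot: [0.0, -0.323, 0.946, -0.0]
contact_force: [-0.8, -1.1, 8.6]
opening: 0.017
clock: 12.33
tool_pos: [0.5315, -0.0309, 0.0875]
tool_rot: [0.001, -0.323, 0.946, -0.001]
contact_force: [-1.4, -1.8, 7.8]
opening: 0.0169
clock: 12.75
tool_pos: [0.5416, -0.0246, 0.0875]
tool_rot: [0.001, -0.323, 0.946, -0.001]
contact_force: [-0.2, -1.6, 8.6]
opening: 0.0168
clock: 13.17
tool_pos: [0.5497, -0.0158, 0.0876]
tool_rot: [0.001, -0.323, 0.946, -0.001]
contact_force: [0.8, -1.7, 7.8]
opening: 0.0172
clock: 13.58
tool_pos: [0.5551, -0.0052, 0.0875]
tool_rot: [0.001, -0.323, 0.946, -0.001]
contact_force: [0.5, -1.4, 7.9]
opening: 0.0167
clock: 14.0
tool_pos: [0.5576, 0.0064, 0.0875]
tool_rot: [0.001, -0.323, 0.946, -0.001]
contact_force: [1.4, -1.8, 7.7]
opening: 0.0169
clock: 14.42
tool_pos: [0.557, 0.0183, 0.0875]
tool_rot: [0.001, -0.323, 0.946, -0.001]
contact_force: [0.8, -1.5, 7.4]
opening: 0.017
clock: 14.83
tool_pos: [0.5533, 0.0295, 0.0876]
tool_rot: [0.001, -0.323, 0.946, -0.001]
contact_force: [0.4, -1.0, 8.1]
opening: 0.017
clock: 15.25
tool_pos: [0.5468, 0.0394, 0.0875]
tool_rot: [0.001, -0.323, 0.946, -0.0]
contact_force: [1.3, -1.0, 8.2]
opening: 0.0169
```

```bash
python3 - <<'E'
import numpy as np
for k in range(6):
    a=40.5-30*k-6*np.arange(6);p=45*np.c_[np.cos(np.radians(a)),np.sin(np.radians(a))]
    print(a[0],np.diff(p,axis=0).round(1).tolist())
E
```

```text
40.5 [[2.9, -3.7], [2.5, -4.0], [2.0, -4.3], [1.6, -4.4], [1.1, -4.6]]
10.5 [[0.6, -4.7], [0.1, -4.7], [-0.4, -4.7], [-0.9, -4.6], [-1.3, -4.5]]
-19.5 [[-1.8, -4.4], [-2.2, -4.1], [-2.7, -3.9], [-3.1, -3.6], [-3.4, -3.2]]
-49.5 [[-3.7, -2.9], [-4.0, -2.5], [-4.3, -2.0], [-4.4, -1.6], [-4.6, -1.1]]
-79.5 [[-4.7, -0.6], [-4.7, -0.1], [-4.7, 0.4], [-4.6, 0.9], [-4.5, 1.3]]
-109.5 [[-4.4, 1.8], [-4.1, 2.2], [-3.9, 2.7], [-3.6, 3.1], [-3.2, 3.4]]
```

```bash

python3 -m creep '[{"tx":2.9,"ty":-3.7,"tz":0,"yaw":0},{"tx":2.5,"ty":-4,"tz":0,"yaw":0},{"tx":2,"ty":-4.3,"tz":0,"yaw":0},{"tx":1.6,"ty":-4.4,"tz":0,"yaw":0},{"tx":1.1,"ty":-4.6,"tz":0,"yaw":0}]'
python3 -m creep '[{"tx":0.6,"ty":-4.7,"tz":0,"yaw":0},{"tx":0.1,"ty":-4.7,"tz":0,"yaw":0},{"tx":-0.4,"ty":-4.7,"tz":0,"yaw":0},{"tx":-0.9,"ty":-4.6,"tz":0,"yaw":0},{"tx":-1.3,"ty":-4.5,"tz":0,"yaw":0}]'
python3 -m creep '[{"tx":-1.8,"ty":-4.4,"tz":0,"yaw":0},{"tx":-2.2,"ty":-4.1,"tz":0,"yaw":0},{"tx":-2.7,"ty":-3.9,"tz":0,"yaw":0},{"tx":-3.1,"ty":-3.6,"tz":0,"yaw":0},{"tx":-3.4,"ty":-3.2,"tz":0,"yaw":0}]'
python3 -m creep '[{"tx":-3.7,"ty":-2.9,"tz":0,"yaw":0},{"tx":-4,"ty":-2.5,"tz":0,"yaw":0},{"tx":-4.3,"ty":-2,"tz":0,"yaw":0},{"tx":-4.4,"ty":-1.6,"tz":0,"yaw":0},{"tx":-4.6,"ty":-1.1,"tz":0,"yaw":0}]'
python3 -m creep '[{"tx":-4.7,"ty":-0.6,"tz":0,"yaw":0},{"tx":-4.7,"ty":-0.1,"tz":0,"yaw":0},{"tx":-4.7,"ty":0.4,"tz":0,"yaw":0},{"tx":-4.6,"ty":0.9,"tz":0,"yaw":0},{"tx":-4.5,"ty":1.3,"tz":0,"yaw":0}]'
python3 -m creep '[{"tx":-2.1,"ty":1.07,"tz":0,"yaw":0},{"tx":-2.1,"ty":1.07,"tz":0,"yaw":0},{"tx":-2.1,"ty":1.07,"tz":0,"yaw":0},{"tx":-2.1,"ty":1.07,"tz":0,"yaw":0},{"tx":-2.1,"ty":1.07,"tz":0,"yaw":0}]'
python3 -m creep '[{"tx":-1.21,"ty":1.0,"tz":0,"yaw":0},{"tx":-1.21,"ty":1.0,"tz":0,"yaw":0},{"tx":-1.21,"ty":1.0,"tz":0,"yaw":0},{"tx":-1.21,"ty":1.0,"tz":0,"yaw":0},{"tx":-1.21,"ty":1.0,"tz":0,"yaw":0}]'
python3 -m creep '[{"tx":-1.02,"ty":1.19,"tz":0,"yaw":0},{"tx":-1.02,"ty":1.19,"tz":0,"yaw":0},{"tx":-1.02,"ty":1.19,"tz":0,"yaw":0},{"tx":-1.02,"ty":1.19,"tz":0,"yaw":0},{"tx":-1.02,"ty":1.19,"tz":0,"yaw":0}]'
python3 -m creep '[{"tx":-0.8,"ty":1.35,"tz":0,"yaw":0},{"tx":-0.8,"ty":1.35,"tz":0,"yaw":0},{"tx":-0.8,"ty":1.35,"tz":0,"yaw":0},{"tx":-0.8,"ty":1.35,"tz":0,"yaw":0},{"tx":-0.8,"ty":1.35,"tz":0,"yaw":0}]'
python3 -m creep '[{"tx":-0.55,"ty":1.47,"tz":0,"yaw":0},{"tx":-0.55,"ty":1.47,"tz":0,"yaw":0},{"tx":-0.55,"ty":1.47,"tz":0,"yaw":0},{"tx":-0.55,"ty":1.47,"tz":0,"yaw":0},{"tx":-0.55,"ty":1.47,"tz":0,"yaw":0}]'
python3 -m creep '[{"tx":-0.29,"ty":1.54,"tz":0,"yaw":0},{"tx":-0.29,"ty":1.54,"tz":0,"yaw":0},{"tx":-0.29,"ty":1.54,"tz":0,"yaw":0},{"tx":-0.29,"ty":1.54,"tz":0,"yaw":0},{"tx":-0.29,"ty":1.54,"tz":0,"yaw":0}]'
python3 -m creep '[{"tx":-0.01,"ty":1.57,"tz":0,"yaw":0},{"tx":-0.01,"ty":1.57,"tz":0,"yaw":0},{"tx":-0.01,"ty":1.57,"tz":0,"yaw":0},{"tx":-0.01,"ty":1.57,"tz":0,"yaw":0},{"tx":-0.01,"ty":1.57,"tz":0,"yaw":0}]'
python3 -m creep '[{"tx":0.26,"ty":1.55,"tz":0,"yaw":0},{"tx":0.26,"ty":1.55,"tz":0,"yaw":0},{"tx":0.26,"ty":1.55,"tz":0,"yaw":0},{"tx":0.26,"ty":1.55,"tz":0,"yaw":0},{"tx":0.26,"ty":1.55,"tz":0,"yaw":0}]'
```

```text
clock: 15.67
tool_pos: [0.5569, 0.0187, 0.0875]
tool_rot: [0.001, -0.323, 0.946, 0.0]
contact_force: [0.7, 1.1, 7.3]
opening: 0.0169
clock: 16.08
tool_pos: [0.5553, -0.0047, 0.0876]
tool_rot: [0.002, -0.323, 0.946, -0.0]
contact_force: [1.6, 0.5, 6.7]
opening: 0.0167
clock: 16.5
tool_pos: [0.5421, -0.0242, 0.0876]
tool_rot: [0.002, -0.323, 0.946, -0.0]
contact_force: [1.8, 0.9, 6.3]
opening: 0.0174
clock: 16.92
tool_pos: [0.521, -0.0343, 0.0875]
tool_rot: [0.002, -0.323, 0.946, -0.001]
contact_force: [1.5, 0.2, 7.1]
opening: 0.017
clock: 17.33
tool_pos: [0.4977, -0.0325, 0.0875]
tool_rot: [0.002, -0.323, 0.946, -0.001]
contact_force: [1.1, -1.3, 6.8]
opening: 0.0174
clock: 17.75
tool_pos: [0.4871, -0.0271, 0.0875]
tool_rot: [0.001, -0.323, 0.946, -0.001]
contact_force: [2.1, -0.6, 7.4]
opening: 0.0175
clock: 18.17
tool_pos: [0.4817, -0.0226, 0.0875]
tool_rot: [0.002, -0.323, 0.946, -0.001]
contact_force: [1.5, -3.7, 5.8]
opening: 0.017
clock: 18.58
tool_pos: [0.4767, -0.017, 0.0875]
tool_rot: [0.002, -0.323, 0.946, -0.002]
contact_force: [2.7, -5.3, 6.2]
opening: 0.0171
clock: 19.0
tool_pos: [0.4725, -0.0103, 0.0875]
tool_rot: [0.002, -0.324, 0.946, -0.002]
contact_force: [2.3, -5.5, 5.7]
opening: 0.0166
clock: 19.42
tool_pos: [0.4695, -0.0028, 0.0875]
tool_rot: [0.001, -0.323, 0.946, -0.001]
contact_force: [1.3, -5.0, 7.4]
opening: 0.0172
clock: 19.83
tool_pos: [0.4679, 0.0052, 0.0875]
tool_rot: [0.001, -0.323, 0.946, -0.001]
contact_force: [0.7, -3.2, 8.3]
opening: 0.0171
clock: 20.25
tool_pos: [0.4678, 0.0134, 0.0875]
tool_rot: [0.001, -0.323, 0.946, -0.001]
contact_force: [1.1, -2.5, 8.9]
opening: 0.0169
clock: 20.67
tool_pos: [0.4691, 0.0213, 0.0875]
tool_rot: [0.001, -0.323, 0.946, -0.001]
contact_force: [0.4, -1.8, 7.9]
opening: 0.017
```

```bash

python3 -m creep '[{"tx":-0.26,"ty":-1.55,"tz":0,"yaw":0},{"tx":-0.26,"ty":-1.55,"tz":0,"yaw":0},{"tx":-0.26,"ty":-1.55,"tz":0,"yaw":0},{"tx":-0.26,"ty":-1.55,"tz":0,"yaw":0},{"tx":-0.26,"ty":-1.55,"tz":0,"yaw":0}]'
python3 -m creep '[{"tx":0.01,"ty":-1.57,"tz":0,"yaw":0},{"tx":0.01,"ty":-1.57,"tz":0,"yaw":0},{"tx":0.01,"ty":-1.57,"tz":0,"yaw":0},{"tx":0.01,"ty":-1.57,"tz":0,"yaw":0},{"tx":0.01,"ty":-1.57,"tz":0,"yaw":0}]'
python3 -m creep '[{"tx":0.29,"ty":-1.54,"tz":0,"yaw":0},{"tx":0.29,"ty":-1.54,"tz":0,"yaw":0},{"tx":0.29,"ty":-1.54,"tz":0,"yaw":0},{"tx":0.29,"ty":-1.54,"tz":0,"yaw":0},{"tx":0.29,"ty":-1.54,"tz":0,"yaw":0}]'
python3 -m creep '[{"tx":0.55,"ty":-1.47,"tz":0,"yaw":0},{"tx":0.55,"ty":-1.47,"tz":0,"yaw":0},{"tx":0.55,"ty":-1.47,"tz":0,"yaw":0},{"tx":0.55,"ty":-1.47,"tz":0,"yaw":0},{"tx":0.55,"ty":-1.47,"tz":0,"yaw":0}]'
python3 -m creep '[{"tx":0.8,"ty":-1.35,"tz":0,"yaw":0},{"tx":0.8,"ty":-1.35,"tz":0,"yaw":0},{"tx":0.8,"ty":-1.35,"tz":0,"yaw":0},{"tx":0.8,"ty":-1.35,"tz":0,"yaw":0},{"tx":0.8,"ty":-1.35,"tz":0,"yaw":0}]'
python3 -m creep '[{"tx":1.02,"ty":-1.19,"tz":0,"yaw":0},{"tx":1.02,"ty":-1.19,"tz":0,"yaw":0},{"tx":1.02,"ty":-1.19,"tz":0,"yaw":0},{"tx":1.02,"ty":-1.19,"tz":0,"yaw":0},{"tx":1.02,"ty":-1.19,"tz":0,"yaw":0}]'
python3 -m creep '[{"tx":1.21,"ty":-1,"tz":0,"yaw":0},{"tx":1.21,"ty":-1,"tz":0,"yaw":0},{"tx":1.21,"ty":-1,"tz":0,"yaw":0},{"tx":1.21,"ty":-1,"tz":0,"yaw":0},{"tx":1.21,"ty":-1,"tz":0,"yaw":0}]'
python3 -m creep '[{"tx":1.36,"ty":-0.79,"tz":0,"yaw":0},{"tx":1.36,"ty":-0.79,"tz":0,"yaw":0},{"tx":1.36,"ty":-0.79,"tz":0,"yaw":0},{"tx":1.36,"ty":-0.79,"tz":0,"yaw":0},{"tx":1.36,"ty":-0.79,"tz":0,"yaw":0}]'
```

```text
clock: 21.08
tool_pos: [0.4679, 0.0141, 0.0875]
tool_rot: [0.002, -0.323, 0.946, 0.0]
contact_force: [1.1, 3.2, 8.4]
opening: 0.0169
clock: 21.5
tool_pos: [0.4678, 0.0067, 0.0875]
tool_rot: [0.002, -0.322, 0.947, 0.0]
contact_force: [0.1, 4.8, 9.2]
opening: 0.0176
clock: 21.92
tool_pos: [0.4689, -0.0008, 0.0875]
tool_rot: [0.001, -0.322, 0.947, 0.001]
contact_force: [-0.2, 5.4, 9.8]
opening: 0.0169
clock: 22.33
tool_pos: [0.4713, -0.008, 0.0874]
tool_rot: [0.001, -0.322, 0.947, 0.001]
contact_force: [-1.7, 5.5, 10.2]
opening: 0.0171
clock: 22.75
tool_pos: [0.475, -0.0149, 0.0874]
tool_rot: [0.001, -0.322, 0.947, 0.001]
contact_force: [-0.7, 4.9, 10.3]
opening: 0.0169
clock: 23.17
tool_pos: [0.4801, -0.0212, 0.0874]
tool_rot: [0.0, -0.323, 0.947, 0.001]
contact_force: [-1.1, 2.6, 10.6]
opening: 0.0167
clock: 23.58
tool_pos: [0.4864, -0.0266, 0.0875]
tool_rot: [0.001, -0.323, 0.946, 0.0]
contact_force: [-0.8, 1.6, 9.2]
opening: 0.0171
clock: 24.0
tool_pos: [0.4933, -0.0307, 0.0875]
tool_rot: [0.001, -0.323, 0.946, 0.0]
contact_force: [-1.0, 1.2, 10.6]
opening: 0.0168
```

```bash
cat > fit.py <<'E'
import numpy as np
from scipy.optimize import least_squares
ccw1=[[.5385,.0469,1.3,-2],[.5283,.0523,2.6,-2],[.5167,.0549,2.2,-1.9],[.5044,.0543,1.5,-1],[.4934,.0507,2.1,-1.4],[.4836,.0444,2.2,-.6],[.4757,.0357,1.2,.5],[.4703,.0252,.8,.5],[.4678,.0139,1.5,2.8],[.4682,.0028,-.4,6.2],[.4713,-.0081,-.7,6.8],[.4774,-.0182,-.7,4.5],[.4864,-.0267,.6,2.1],[.4969,-.0323,-1.3,1.6],[.5083,-.0349,-1.2,.7],[.5202,-.0345,-.8,-1.1],[.5315,-.0309,-1.4,-1.8],[.5416,-.0246,-.2,-1.6],[.5497,-.0158,.8,-1.7],[.5551,-.0052,.5,-1.4],[.5576,.0064,1.4,-1.8],[.557,.0183,.8,-1.5],[.5533,.0295,.4,-1],[.5468,.0394,1.3,-1]]
cw=[[.5569,.0187,.7,1.1],[.5553,-.0047,1.6,.5],[.5421,-.0242,1.8,.9],[.521,-.0343,1.5,.2],[.4977,-.0325,1.1,-1.3],[.4871,-.0271,2.1,-.6],[.4817,-.0226,1.5,-3.7],[.4767,-.017,2.7,-5.3],[.4725,-.0103,2.3,-5.5],[.4695,-.0028,1.3,-5],[.4679,.0052,.7,-3.2],[.4678,.0134,1.1,-2.5],[.4691,.0213,.4,-1.8]]
ccw2=[[.4679,.0141,1.1,3.2],[.4678,.0067,.1,4.8],[.4689,-.0008,-.2,5.4],[.4713,-.008,-1.7,5.5],[.475,-.0149,-.7,4.9],[.4801,-.0212,-1.1,2.6],[.4864,-.0266,-.8,1.6],[.4933,-.0307,-1,1.2]]
A=np.array(ccw1+ccw2+cw);d=np.r_[np.ones(len(ccw1)+len(ccw2)),-np.ones(len(cw))]
P=A[:,:2];c=np.linalg.lstsq(np.c_[2*P,np.ones(len(P))],(P**2).sum(1),rcond=None)[0]
print('centre',c[:2],'r',np.sqrt(c[2]+c[:2]@c[:2]))
r=P-c[:2];th=np.degrees(np.arctan2(r[:,1],r[:,0]))%360
t=np.c_[-np.sin(np.radians(th)),np.cos(np.radians(th))]
n=np.c_[np.cos(np.radians(th)),np.sin(np.radians(th))]
def drag(off): return -d*((A[:,2:]-off)*t).sum(1)
def tri(x,w): return np.clip(1-abs((x+180)%360-180)/w,0,None)
def model(p): # base,h1,a1,w,h2,a2,offx,offy,lag
    return p[0]+p[1]*tri(th-p[2]-d*p[8],p[3])+p[4]*tri(th-p[5]-d*p[8],p[3])
best=min((least_squares(lambda p:model(p)-drag(p[6:8]),[1,6,203,30,2,a2,0,0,0]) for a2 in range(0,360,30)),key=lambda s:s.cost)
print(best.x.round(2),best.cost)
for row in np.c_[th,d,drag(best.x[6:8]),model(best.x),((A[:,2:]-best.x[6:8])*n).sum(1)].round(1): print(*row)
E
python3 fit.py
```

```text
centre [0.51269442 0.00997211] r 0.04506629304089875
[ 1.3100e+00  5.4100e+00  2.0237e+02  3.5920e+01  1.7700e+00  7.3950e+01
 -3.0000e-02 -2.0000e-02 -3.9200e+00] 3.157813315525872
55.1 1.0 2.2 2.3 -0.9
69.8 1.0 3.2 3.1 -0.9
84.9 1.0 2.4 2.3 -1.7
100.6 1.0 1.3 1.6 -1.2
115.3 1.0 1.3 1.3 -2.2
130.2 1.0 1.3 1.3 -1.9
145.2 1.0 1.1 1.3 -0.7
160.2 1.0 0.8 1.3 -0.6
175.0 1.0 2.9 3.2 -1.3
189.2 1.0 6.2 5.3 -0.6
203.6 1.0 6.5 5.9 -2.1
218.6 1.0 4.0 3.7 -2.3
234.4 1.0 0.7 1.3 -2.1
249.5 1.0 1.8 1.3 -1.1
264.4 1.0 1.2 1.3 -0.6
279.6 1.0 0.9 1.3 0.9
294.7 1.0 2.0 1.3 1.0
309.9 1.0 1.1 1.3 1.1
325.1 1.0 0.9 1.3 1.6
340.3 1.0 1.1 1.3 1.0
355.5 1.0 1.7 1.3 1.6
10.6 1.0 1.6 1.3 0.5
25.7 1.0 1.1 1.3 -0.0
40.8 1.0 1.6 1.6 0.4
174.7 1.0 3.3 3.1 -0.8
184.2 1.0 4.8 4.6 -0.5
193.8 1.0 5.3 6.0 -1.1
203.5 1.0 5.7 6.0 -0.7
213.4 1.0 4.5 4.5 -2.2
223.7 1.0 2.6 2.9 -1.0
234.3 1.0 1.6 1.3 -0.9
244.5 1.0 1.4 1.3 -0.7
11.2 -1.0 1.0 1.3 0.9
341.0 -1.0 1.0 1.3 1.4
310.7 -1.0 2.0 1.3 0.5
280.6 -1.0 1.5 1.3 0.1
250.6 -1.0 1.5 1.3 0.8
235.4 -1.0 2.1 2.3 -0.7
226.4 -1.0 3.6 3.7 1.6
216.8 -1.0 5.9 5.1 1.0
206.8 -1.0 5.9 6.6 0.4
196.5 -1.0 5.2 5.2 0.1
186.1 -1.0 3.2 3.7 -0.4
175.6 -1.0 2.4 2.1 -1.3
165.4 -1.0 1.6 1.3 -0.9
```

```bash

python3 -m creep '[{"tx":-1.36,"ty":0.79,"tz":0,"yaw":0},{"tx":-1.36,"ty":0.79,"tz":0,"yaw":0},{"tx":-1.36,"ty":0.79,"tz":0,"yaw":0},{"tx":-1.36,"ty":0.79,"tz":0,"yaw":0},{"tx":-1.36,"ty":0.79,"tz":0,"yaw":0}]'
python3 -m creep '[{"tx":-1.21,"ty":1.0,"tz":0,"yaw":0},{"tx":-1.21,"ty":1.0,"tz":0,"yaw":0},{"tx":-1.21,"ty":1.0,"tz":0,"yaw":0},{"tx":-1.21,"ty":1.0,"tz":0,"yaw":0},{"tx":-1.21,"ty":1.0,"tz":0,"yaw":0}]'
python3 -m creep '[{"tx":-1.02,"ty":1.19,"tz":0,"yaw":0},{"tx":-1.02,"ty":1.19,"tz":0,"yaw":0},{"tx":-1.02,"ty":1.19,"tz":0,"yaw":0},{"tx":-1.02,"ty":1.19,"tz":0,"yaw":0},{"tx":-1.02,"ty":1.19,"tz":0,"yaw":0}]'
python3 -m creep '[{"tx":-0.8,"ty":1.35,"tz":0,"yaw":0},{"tx":-0.8,"ty":1.35,"tz":0,"yaw":0},{"tx":-0.8,"ty":1.35,"tz":0,"yaw":0},{"tx":-0.8,"ty":1.35,"tz":0,"yaw":0},{"tx":-0.8,"ty":1.35,"tz":0,"yaw":0}]'
python3 -m creep '[{"tx":-0.7,"ty":1.4,"tz":0,"yaw":0},{"tx":0,"ty":0,"tz":0,"yaw":0},{"tx":0,"ty":0,"tz":0,"yaw":0},{"tx":0,"ty":0,"tz":0,"yaw":0},{"tx":0,"ty":0,"tz":0,"yaw":0}]'
python3 - <<'E'
from cell import get_state
import numpy as np
s=get_state();r=s['tool_pos'][:2]-np.array([.5127,.01]);print(np.degrees(np.arctan2(r[1],r[0]))%360,s['contact_force'])
E
```

```text
clock: 24.42
tool_pos: [0.4872, -0.0271, 0.0875]
tool_rot: [0.001, -0.323, 0.946, -0.001]
contact_force: [1.2, -1.0, 7.7]
opening: 0.0175
clock: 24.83
tool_pos: [0.4817, -0.0226, 0.0876]
tool_rot: [0.002, -0.323, 0.946, -0.001]
contact_force: [2.3, -3.4, 6.3]
opening: 0.0166
clock: 25.25
tool_pos: [0.4767, -0.017, 0.0875]
tool_rot: [0.002, -0.323, 0.946, -0.002]
contact_force: [2.4, -6.0, 6.0]
opening: 0.0171
clock: 25.67
tool_pos: [0.4725, -0.0103, 0.0875]
tool_rot: [0.002, -0.324, 0.946, -0.002]
contact_force: [1.4, -6.1, 5.9]
opening: 0.0172
clock: 26.08
tool_pos: [0.4715, -0.0083, 0.0875]
tool_rot: [0.001, -0.323, 0.946, -0.001]
contact_force: [0.4, -3.7, 7.8]
opening: 0.0169
203.99647203492592 [ 0.38351526 -3.71045758  7.80188781]
```

```bash

python3 -m creep '[{"tx":0,"ty":0,"tz":0,"yaw":0},{"tx":0,"ty":0,"tz":0,"yaw":0},{"tx":0,"ty":0,"tz":0,"yaw":0},{"tx":0,"ty":0,"tz":0,"yaw":0},{"tx":0,"ty":0,"tz":0,"yaw":0}]' 45 30
python3 -m creep '[{"tx":0,"ty":0,"tz":10,"yaw":0},{"tx":0,"ty":0,"tz":20,"yaw":0},{"tx":0,"ty":0,"tz":25,"yaw":0},{"tx":0,"ty":0,"tz":25,"yaw":0},{"tx":-6,"ty":10,"tz":20,"yaw":0}]'
python3 -m creep '[{"tx":-8,"ty":33,"tz":0,"yaw":0},{"tx":-8,"ty":33,"tz":0,"yaw":0},{"tx":-7,"ty":34,"tz":0,"yaw":0},{"tx":0,"ty":0,"tz":0,"yaw":0},{"tx":0,"ty":0,"tz":0,"yaw":0}]'
python3 look.py e
```

```text
clock: 26.5
tool_pos: [0.4699, -0.0077, 0.0861]
tool_rot: [-0.001, -0.323, 0.946, 0.0]
contact_force: [-1.0, -0.2, -0.3]
opening: 0.0452
clock: 26.92
tool_pos: [0.4654, 0.0014, 0.188]
tool_rot: [0.001, -0.322, 0.947, -0.001]
contact_force: [0.6, 0.3, 0.7]
opening: 0.0454
clock: 27.33
tool_pos: [0.4407, 0.1034, 0.1863]
tool_rot: [-0.0, -0.325, 0.946, -0.0]
contact_force: [-0.7, -0.2, -0.6]
opening: 0.0447
27.3333 [0.44073473 0.10337068 0.18625845] [-2.81521239e-04 -3.24746715e-01  9.45800979e-01 -1.76796205e-05] [-0.73779839 -0.20808418 -0.57589751]
stand [([0.4716, -0.0101, 0.0731], 0.66), ([0.5106, 0.0078, -0.0002], 0.61)]
wheel_centre []
crank_grip [([0.4747, -0.0097, 0.0761], 0.75)]
brake_grip [([0.444, 0.1038, 0.0649], 0.83)]
guide []
```

View pics/e.png

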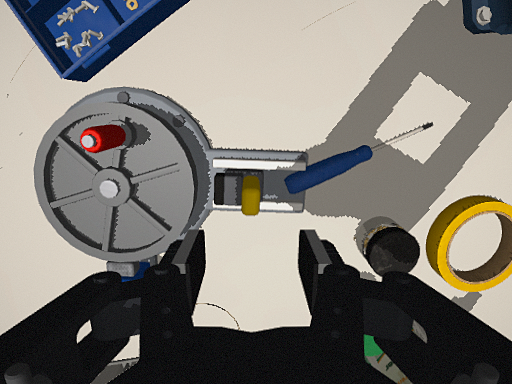

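```bash
python3 - <<'E'
from px import *
s=get_state()
for n,uv,z in(('tab top',(251,206),.08),('handle top',(90,141),.096),('hub',(110,188),.053)): print(n,ray(uv,z,s).round(4))
E
python3 -m creep '[{"tx":0.4,"ty":-0.3,"tz":-22,"yaw":0},{"tx":0.3,"ty":-0.2,"tz":-22,"yaw":0},{"tx":0.3,"ty":0,"tz":-22,"yaw":0},{"tx":0,"ty":0,"tz":-20,"yaw":0},{"tx":0,"ty":0,"tz":-18,"yaw":0}]' 42 40
python3 -m creep '[{"tx":0,"ty":0,"tz":0,"yaw":0},{"tx":0,"ty":0,"tz":0,"yaw":0},{"tx":0,"ty":0,"tz":0,"yaw":0},{"tx":0,"ty":0,"tz":0,"yaw":0},{"tx":0,"ty":0,"tz":0,"yaw":0}]'
```

```text
tab top [0.445  0.1048 0.08  ]
handle top [ 0.4706 -0.0107  0.096 ]
hub [0.5108 0.0079 0.053 ]
clock: 28.05
tool_pos: [0.4423, 0.1008, 0.0813]
tool_rot: [-0.0, -0.322, 0.947, 0.0]
contact_force: [0.8, -0.2, -0.4]
opening: 0.0422
clock: 28.47
tool_pos: [0.4431, 0.1017, 0.0835]
tool_rot: [0.001, -0.323, 0.946, -0.0]
contact_force: [-0.6, 0.3, 0.0]
opening: 0.0419
```

```bash

python3 -m creep '[{"tx":0,"ty":0,"tz":-2,"yaw":0},{"tx":0,"ty":0,"tz":-1.5,"yaw":0},{"tx":0,"ty":0,"tz":0,"yaw":0},{"tx":0,"ty":0,"tz":0,"yaw":0},{"tx":0,"ty":0,"tz":0,"yaw":0}]' 0 30
python3 -m creep '[{"tx":0,"ty":0,"tz":0,"yaw":0},{"tx":0,"ty":0,"tz":0,"yaw":0},{"tx":0,"ty":0,"tz":0,"yaw":0},{"tx":0,"ty":0,"tz":0,"yaw":0},{"tx":0,"ty":0,"tz":0,"yaw":0}]'
python3 -m creep '[{"tx":1.23,"ty":-1.57,"tz":0,"yaw":0},{"tx":1.23,"ty":-1.57,"tz":0,"yaw":0},{"tx":1.23,"ty":-1.57,"tz":0,"yaw":0},{"tx":1.23,"ty":-1.57,"tz":0,"yaw":0},{"tx":1.23,"ty":-1.57,"tz":0,"yaw":0}]'
```

```text
clock: 28.88
tool_pos: [0.4422, 0.102, 0.0791]
tool_rot: [0.0, -0.322, 0.947, 0.0]
contact_force: [-1.1, 2.4, 3.7]
opening: 0.0137
clock: 29.3
tool_pos: [0.4423, 0.102, 0.0791]
tool_rot: [0.0, -0.323, 0.947, 0.0]
contact_force: [-2.1, 2.7, 5.3]
opening: 0.0135
clock: 29.72
tool_pos: [0.4478, 0.0943, 0.0791]
tool_rot: [-0.001, -0.323, 0.947, 0.001]
contact_force: [-4.4, 4.5, 7.5]
opening: 0.0135
```

```bash

python3 -m creep '[{"tx":0.6,"ty":-0.8,"tz":0,"yaw":0},{"tx":0.6,"ty":-0.8,"tz":0,"yaw":0},{"tx":0.6,"ty":-0.8,"tz":0,"yaw":0},{"tx":0,"ty":0,"tz":0,"yaw":0},{"tx":0,"ty":0,"tz":0,"yaw":0}]'
python3 -m creep '[{"tx":0.3,"ty":-0.4,"tz":0,"yaw":0},{"tx":0.3,"ty":-0.4,"tz":0,"yaw":0},{"tx":0,"ty":0,"tz":0,"yaw":0},{"tx":0,"ty":0,"tz":0,"yaw":0},{"tx":0,"ty":0,"tz":0,"yaw":0}]'
```

```text
clock: 30.13
tool_pos: [0.4496, 0.0918, 0.0791]
tool_rot: [-0.001, -0.323, 0.947, 0.001]
contact_force: [-3.6, 3.8, 7.3]
opening: 0.0134
clock: 30.55
tool_pos: [0.4501, 0.0911, 0.0791]
tool_rot: [-0.001, -0.323, 0.947, 0.001]
contact_force: [-4.4, 3.8, 7.0]
opening: 0.0137
```

```bash

python3 -m creep '[{"tx":0.3,"ty":-0.4,"tz":0,"yaw":0},{"tx":0.3,"ty":-0.4,"tz":0,"yaw":0},{"tx":0,"ty":0,"tz":0,"yaw":0},{"tx":0,"ty":0,"tz":0,"yaw":0},{"tx":0,"ty":0,"tz":0,"yaw":0}]'
```

```text
clock: 30.97
tool_pos: [0.4507, 0.0903, 0.0791]
tool_rot: [-0.001, -0.323, 0.947, 0.001]
contact_force: [-4.4, 4.8, 6.6]
opening: 0.0137
```

```bash

python3 -m creep '[{"tx":0.3,"ty":-0.4,"tz":0,"yaw":0},{"tx":0,"ty":0,"tz":0,"yaw":0},{"tx":0,"ty":0,"tz":0,"yaw":0},{"tx":0,"ty":0,"tz":0,"yaw":0},{"tx":0,"ty":0,"tz":0,"yaw":0}]'
python3 -m creep '[{"tx":0.3,"ty":-0.4,"tz":0,"yaw":0},{"tx":0,"ty":0,"tz":0,"yaw":0},{"tx":0,"ty":0,"tz":0,"yaw":0},{"tx":0,"ty":0,"tz":0,"yaw":0},{"tx":0,"ty":0,"tz":0,"yaw":0}]'
```

```text
clock: 31.38
tool_pos: [0.451, 0.0899, 0.0791]
tool_rot: [-0.001, -0.323, 0.947, 0.001]
contact_force: [-3.5, 3.4, 6.9]
opening: 0.0137
clock: 31.8
tool_pos: [0.4512, 0.0896, 0.0791]
tool_rot: [-0.001, -0.322, 0.947, 0.001]
contact_force: [-4.3, 4.8, 6.7]
opening: 0.0136
```

```bash

python3 -m creep '[{"tx":0.3,"ty":-0.4,"tz":0,"yaw":0},{"tx":0,"ty":0,"tz":0,"yaw":0},{"tx":0,"ty":0,"tz":0,"yaw":0},{"tx":0,"ty":0,"tz":0,"yaw":0},{"tx":0,"ty":0,"tz":0,"yaw":0}]'
```

```text
clock: 32.22
tool_pos: [0.4514, 0.0893, 0.0791]
tool_rot: [-0.001, -0.322, 0.947, 0.001]
contact_force: [-4.4, 5.2, 7.2]
opening: 0.014
```

```bash

python3 -m creep '[{"tx":0.3,"ty":-0.4,"tz":0,"yaw":0},{"tx":0,"ty":0,"tz":0,"yaw":0},{"tx":0,"ty":0,"tz":0,"yaw":0},{"tx":0,"ty":0,"tz":0,"yaw":0},{"tx":0,"ty":0,"tz":0,"yaw":0}]'
python3 -m creep '[{"tx":0.3,"ty":-0.4,"tz":0,"yaw":0},{"tx":0,"ty":0,"tz":0,"yaw":0},{"tx":0,"ty":0,"tz":0,"yaw":0},{"tx":0,"ty":0,"tz":0,"yaw":0},{"tx":0,"ty":0,"tz":0,"yaw":0}]'
```

```text
clock: 32.63
tool_pos: [0.4515, 0.0891, 0.0791]
tool_rot: [-0.001, -0.322, 0.947, 0.001]
contact_force: [-3.8, 6.4, 8.4]
opening: 0.0135
clock: 33.05
tool_pos: [0.4517, 0.0889, 0.0791]
tool_rot: [-0.001, -0.322, 0.947, 0.001]
contact_force: [-5.4, 8.1, 8.6]
opening: 0.0136
```

```bash

python3 -m creep '[{"tx":0.3,"ty":-0.4,"tz":0,"yaw":0},{"tx":0,"ty":0,"tz":0,"yaw":0},{"tx":0,"ty":0,"tz":0,"yaw":0},{"tx":0,"ty":0,"tz":0,"yaw":0},{"tx":0,"ty":0,"tz":0,"yaw":0}]'
```

```text
clock: 33.47
tool_pos: [0.4518, 0.0887, 0.0791]
tool_rot: [-0.001, -0.322, 0.947, 0.002]
contact_force: [-5.7, 9.3, 8.8]
opening: 0.0136
```

```bash

python3 -m creep '[{"tx":0.3,"ty":-0.4,"tz":0,"yaw":0},{"tx":0,"ty":0,"tz":0,"yaw":0},{"tx":0,"ty":0,"tz":0,"yaw":0},{"tx":0,"ty":0,"tz":0,"yaw":0},{"tx":0,"ty":0,"tz":0,"yaw":0}]'
```

```text
clock: 33.88
tool_pos: [0.4519, 0.0885, 0.0791]
tool_rot: [-0.001, -0.322, 0.947, 0.002]
contact_force: [-6.5, 10.0, 8.1]
opening: 0.0133
```

```bash

python3 -m creep '[{"tx":-0.6,"ty":0.8,"tz":0,"yaw":0},{"tx":0,"ty":0,"tz":0,"yaw":0},{"tx":0,"ty":0,"tz":0,"yaw":0},{"tx":0,"ty":0,"tz":0,"yaw":0},{"tx":0,"ty":0,"tz":0,"yaw":0}]'
python3 -m creep '[{"tx":0,"ty":0,"tz":0,"yaw":0},{"tx":0,"ty":0,"tz":0,"yaw":0},{"tx":0,"ty":0,"tz":0,"yaw":0},{"tx":0,"ty":0,"tz":0,"yaw":0},{"tx":0,"ty":0,"tz":0,"yaw":0}]' 38
python3 -m creep '[{"tx":0,"ty":0,"tz":10,"yaw":0},{"tx":0,"ty":0,"tz":20,"yaw":0},{"tx":0,"ty":0,"tz":25,"yaw":0},{"tx":0,"ty":0,"tz":25,"yaw":0},{"tx":0,"ty":0,"tz":25,"yaw":0}]'
python3 -m creep '[{"tx":0,"ty":0,"tz":15,"yaw":0},{"tx":0,"ty":0,"tz":0,"yaw":0},{"tx":0,"ty":0,"tz":0,"yaw":0},{"tx":0,"ty":0,"tz":0,"yaw":0},{"tx":0,"ty":0,"tz":0,"yaw":0}]'
python3 look.py f
```

```text
clock: 34.3
tool_pos: [0.4519, 0.0885, 0.0791]
tool_rot: [-0.001, -0.322, 0.947, 0.001]
contact_force: [-4.9, 5.7, 6.6]
opening: 0.0136
clock: 34.72
tool_pos: [0.453, 0.0876, 0.0787]
tool_rot: [-0.0, -0.323, 0.946, -0.0]
contact_force: [-0.2, 1.4, 1.2]
opening: 0.038
clock: 35.13
tool_pos: [0.4527, 0.0876, 0.1848]
tool_rot: [-0.0, -0.323, 0.946, -0.0]
contact_force: [1.4, 0.1, -0.1]
opening: 0.038
clock: 35.55
tool_pos: [0.4521, 0.0876, 0.1975]
tool_rot: [-0.002, -0.323, 0.946, 0.0]
contact_force: [-0.7, 0.1, -0.5]
opening: 0.0381
35.55 [0.45210863 0.08761705 0.19749515] [-1.50835778e-03 -3.22985134e-01  9.46402803e-01  2.51381133e-04] [-0.69074069  0.14943552 -0.52736237]
stand [([0.5111, 0.0092, -0.0004], 0.62)]
wheel_centre [([0.5117, 0.0056, 0.0519], 0.89)]
crank_grip [([0.4701, -0.012, 0.0765], 0.69)]
brake_grip [([0.4555, 0.0903, 0.0631], 0.77)]
guide []
```

View pics/f.png

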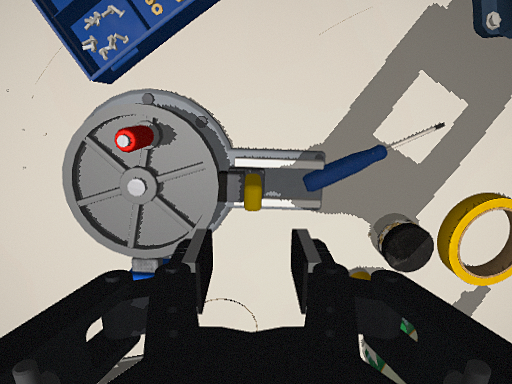

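```bash
python3 - <<'E'
from px import *
from cell import ctrl
s=get_state()
h=ray((124,141.5),.096,s);c=ray((136.5,186.5),.053,s);r=h-c;print(h,c,np.degrees(np.arctan2(r[1],r[0]))%360)
print(ctrl.close_job())
E
```

```text
[ 0.47221312 -0.00834866  0.096     ] [0.51245086 0.00997093 0.053     ] 204.47900184520242
the job is handed in; nothing more can be done
None
```

I cranked the wheel once round counter-clockwise, then felt the hard spot again in both directions. I set its tightest point at the pad, pushed the brake in, let go and handed the job in at about 36 s. No verdict is reported.

- **Hard spot:** the fit puts the tightest point at a crank direction of about 202° in world axes. The faint brush is at about 74°.
- **Wheel position:** I left the crank at about 204°. The last wrist picture gives 204.5°, and the trained network's raw point gives about 207°. All are within the 13° allowed.
- **Brake:** I pushed until the force along the slide read about 11.9 N. About 6 N of that is the slider's own drag, so the shoe bears on the rim with roughly 5 to 6 N. I eased off before opening the fingers, and the last picture shows the shoe at the rim, the hand clear and the jar and glue stick in place. The bolt is not visible in that picture, but the arm never worked near it.

**Disagreements:**
- The peak drag I felt was about 6 to 6.8 N, not the 9 N stated.
- The fitted peak lay about 8° apart between the two cranking directions, so I took the middle.
- The faint spot came out at about 3 N, roughly half the hard spot's total drag. I took the stronger spot as the hard one because nothing higher appeared anywhere in the full turn.

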